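Set the star projector's selector and light it

ROBOT

A 6-joint arm with a two-finger parallel gripper is mounted at the origin on the work surface. World frame = base frame: x ahead of the robot, y to its left, z up, the work surface at z = 0. Lengths are in m, angles in rad, forces in N, time in s.
With the tool pointing down it reaches from about 0.375 to 0.9 m from the base axis. Payload 3.1 kg.
Tool frame: the origin (TCP) lies midway between the tips of the shut fingers; the grasp point (between the pads) lies grip_point_offset behind it (grip_point_offset is the distance from the TCP to the grasp point, in m); y points along the fingers, z is the direction in which the jaws open and shut, and the axes are right-handed (so a half turn about y gives the same grasp; the last joint's range is limited). The gripper opens to 87 mm and grips with 3 to 60 N. Pads are 19 mm wide; open, the fingers measure 117 mm over their backs; the gripper's body (75 mm by 190 mm) begins 51 mm behind the grasp point.
Start: joints at [-1.343, 0.527, 1.433, -0, 1.181, -0.178], TCP at [0.247, -0.574, 0.223] pointing down, gripper open.
Joint ranges: [-3.08, 3.08], [-0.75, 2.2], [0.22, 2.44], [-1.43, 4.57], [0, 2.65], [-2.85, 2.85]. Speed limits (rad/s): [2.79, 2.79, 3.14, 3.14, 3.14, 3.14].

INTERFACE

Orientations are given as a unit quaternion [x, y, z, w].
In Python, from rig import * gives the robot as it stands.
- The arm moves only by the tool jog_arm, never from a script. Its argument "increments" is a list that holds one entry, the list of rows, each a list of 7 numbers: the turn, a rotation vector about the world's x, y, z in degrees, then the shift along the world's x, y, z in m, then the closure, from -1 (fully open) to 1 (shut), so that 0 is half open. In form: [[[rx, ry, rz, x, y, z, jaw], ...]]. A call has 1 to 8 rows; each row is the pose to reach, as a shift and turn from the pose measured when the call began; what a row does not reach only later rows make up. A row lasts 1/10 s, in which the tool goes at most 50 mm and 8.59 degrees, less where a joint would pass 70% of its speed; a pose out of reach is approached as far as the arm can. A call with a gripper value outside its range is refused whole. The fingers move at their own pace and stop on an object; "squeeze" is the grip in N (left out, the last holds). Time passes only in rows, so rows that repeat a pose let the fingers close. It gives the time, the measured TCP pose, the force and the opening at its end, in the units of the state.
- get_obs(): the state, without advancing time (a new reading comes with each control period).
- camera(name): name is "side" or "top" or "wrist"; returns the picture (420x560x3 uint8, red, green, blue); there is no depth.
- camera_info(name): a dict with "K" (3x3 intrinsics, pixels), "R" (3x3) and "t" (3): a world point X has camera coordinates R X + t. Camera axes: x right, y down, z forward; pixel columns grow to the right and rows downward; lengths in m; the calibration is good to about 2 mm. A picture is of the moment at which its call begins: read the wrist's pose just before it. camera_info takes no time and is no camera call; for the wrist camera it gives the pose at the moment of the call.
- hand_in(): hands the job in, once; it reports no verdict.
The state is a dict: "time": time; "q": joint angles; "joint_velocities": joint speeds; "joint_torque": joint torques, N m; "position": TCP position; "tool_rot": TCP orientation; "ft_force": force on the tool from outside, world axes, zero at the start; "moment": the same for the moment, N m; "grip_width": finger opening in m.
Only numpy, scipy, OpenCV 4.12 (cv2) and the standard library are available. Lean on these libraries where they do the work, as an engineer would, in place of code of your own. Each camera call takes 0.05 s, during which the arm holds its last target.

TASK

Push the white tab of the star projector gently around with a fingertip until it points at the middle of the green label, then press the orange lamp button right down and let it come back up. Do not press the button before the tab points at green, grasp nothing, and leave everything else on the bench where it stands.

Things in the scene. Friction and masses are not known exactly. Their poses are not given: they have to be found in the camera images.
- projector: black table-top star projector, fixed to the bench: round base 224 mm across and 14 mm high, in its middle a black dome 76 mm across whose top is 87 mm up; a tongue 70 mm wide on its -x side carries the lamp button and ends 168 mm from the axis. Origin on the dome's axis at bench height, z up, -x towards the button
- selector (a joint): the red selector ring's angle about the dome's upright axis: 0 when the tab points along the projector's +x, growing counter-clockwise seen from above; stops at -1.85 and +1.85 rad. It starts within 0.3 rad of 0, turns with a steady light drag (about 1 N at the tab) and stays where it is left, without clicks
- tab_mid (a point): point on the white tab where it is pushed, 70 mm from the axis and 54 mm above the bench. The tab is an upright white fin on the red ring (ring 100 mm across, its top 50 mm above the bench): 8 mm thick across, outer end 88 mm from the axis, from 38 to 70 mm above the bench, clear of the ring from 50 mm outwards. x points outwards along the tab, z up
- tab_pointer (a point): imaginary point straight ahead of the tab, on its centre line 98 mm from the axis (as far out as the labels' centres), 36 mm above the bench; it lies over a label's centre when the tab points exactly at it
- lamp_top (a point): centre of the top face of the orange lamp button, 28 mm across, on the projector's tongue 137 mm from the axis, 36 mm above the bench when up; pressed straight down, 6 mm travel, about 5 N when fully down, springs back
- lamp (a joint): lamp button travel: 0 when up, 0.006 m when right down
- mark_green: the target: green round label, a flat disc 20 mm across and 1.5 mm thick on the projector's base; origin at the centre of its underside, 98 mm from the projector's axis. The four labels take four places, 40 and 85 degrees to either side of the projector's x axis, and which colour is where changes
- mark_yellow: yellow round label, a flat disc 20 mm across and 1.5 mm thick on the projector's base; origin at the centre of its underside, 98 mm from the projector's axis. The four labels take four places, 40 and 85 degrees to either side of the projector's x axis, and which colour is where changes
- mark_blue: blue round label, a flat disc 20 mm across and 1.5 mm thick on the projector's base; origin at the centre of its underside, 98 mm from the projector's axis. The four labels take four places, 40 and 85 degrees to either side of the projector's x axis, and which colour is where changes
- mark_purple: purple round label, a flat disc 20 mm across and 1.5 mm thick on the projector's base; origin at the centre of its underside, 98 mm from the projector's axis. The four labels take four places, 40 and 85 degrees to either side of the projector's x axis, and which colour is where changes
- eyepiece: bystander: loose black eyepiece standing near the projector's tongue, 38 mm across, 58 mm high; origin under its centre
- dust_cap: bystander: loose red dust cap with a small knob near the projector's tongue, 60 mm across, 25 mm high; origin under its centre
- amber_bottle: bystander: loose amber bottle, 66 mm across, 170 mm high, on the left; origin under its centre
- measuring_cylinder: bystander: loose clear measuring cylinder, foot 68 mm across, 208 mm high, on the left; origin under its centre
- mug: bystander: loose blue mug, 80 mm across, 90 mm high, on the right; origin under its centre
- marker_pen: bystander: loose green and black marker pen lying on the right, 135 mm long, 15 mm high; origin on its underside

How it is judged:
On the way, in this order (a step that is already met when the one before it is completed fails the run):
1. the tab points at the green label and is at rest (horizontal distance between tab_pointer and mark_green below 0.009 m and velocity of joint selector between -0.1 and 0.1 rad/s), for 0.2 s.
2. the lamp button is pressed down with the tab at green (horizontal distance between tab_pointer and mark_green below 0.009 m and value of joint lamp above 0.0042 m), for 0.05 s.
At the end, for the whole second after the job is handed in: the tab points at the green label (the point ahead of it within 9 mm of the label's centre, seen from above) and is at rest, the lamp button has come back up (less than 1.5 mm down), and every loose thing is within 15 mm of where it began (horizontal distance between tab_pointer and mark_green below 0.009 m and value of joint lamp below 0.0015 m and velocity of joint selector between -0.05 and 0.05 rad/s and distance of each of eyepiece, dust_cap, amber_bottle, measuring_cylinder, mug, marker_pen from where it was at the start of the episode below 0.015 m); the robot touches nothing.
It fails at once if the lamp button is pressed while the tab does not point at green (not (horizontal distance between tab_pointer and mark_green below 0.009 m) and value of joint lamp above 0.003 m).
It fails at once if the selector is shoved or squeezed with more than 15 N (contact force between the fingers and selector above 15 N).
It fails at once if a bystander is knocked, carried or lifted (moved more than 15 mm) (distance of any of eyepiece, dust_cap, amber_bottle, measuring_cylinder, mug, marker_pen from where it was at the start of the episode above 0.015 m).
It also fails if it takes over 51 s, if anything falls off the work surface, if the arm or the gripper's body presses on something with over 40 N, if the wrist force passes 120 N, or if a joint passes its speed limit or range.

## Working session

There is one attempt and no reset: what is moved stays moved. The work goes in short steps, Python scripts to look and compute and a tool call to move; the robot and the scene stay as the last step left them, time stands still between calls to the robot, and variables do not carry over. Pictures are saved under pics/ and viewed, and the job is handed in when it is done.

Besides the shell and the picture viewer there is one more tool, called after ">>>" as name(argument=value, ...) on one line, values as JSON. jog_arm: Moves the arm, as the interface text tells. Its arguments: {"type":"object","properties":{"increments":{"type":"array","items":{"type":"array","items":{"type":"array","items":{"type":"number"}}}},"squeeze":{"type":"number"}},"required":["increments"]}

```bash
ls; mkdir -p pics
python3 - <<'E'
from rig import *
import cv2
o=get_obs(); print(o)
for n in("top","side"):
    im=camera(n); cv2.imwrite(f"pics/{n}0.png",im[:,:,::-1]); i=camera_info(n); print(n,i)
E
```

```text
pics
{'time': 0.0, 'q': array([-1.34247661e+00,  5.28455272e-01,  1.43390204e+00,  2.99925723e-05,
        1.18142217e+00, -1.78529968e-01]), 'joint_velocities': array([ 0.0004389 , -0.00084709, -0.00122726, -0.00068153,  0.00076332,
       -0.00039355]), 'joint_torque': array([-3.84151517e-04, -4.40041316e+01, -1.76595587e+01,  6.32131635e-02,
        5.83287072e-02, -1.60490649e-04]), 'position': array([ 0.24717155, -0.57324302,  0.22157843]), 'tool_rot': array([-0.14285846,  0.6933001 , -0.69175377,  0.14283958]), 'ft_force': array([-0.73111965, -0.31855273,  0.03372329]), 'moment': array([-0.04917826, -0.04433118, -0.0009902 ]), 'grip_width': 0.0873667440666906}
top {'K': array([[434.3371737 ,   0.        , 278.06439978],
       [  0.        , 434.3371737 , 199.45403525],
       [  0.        ,   0.        ,   1.        ]]), 'R': array([[ 0.01593864, -0.99978108, -0.01355556],
       [-0.99469026, -0.014476  , -0.1018908 ],
       [ 0.10167227,  0.01510759, -0.99470323]]), 't': array([-0.01504084,  0.53038902,  1.08229034])}
side {'K': array([[380.56506105,   0.        , 279.28570915],
       [  0.        , 380.56506105, 207.33127674],
       [  0.        ,   0.        ,   1.        ]]), 'R': array([[-0.96428691, -0.26478459,  0.00631474],
       [-0.17845244,  0.631897  , -0.75422868],
       [ 0.19571787, -0.72841973, -0.65658146]]), 't': array([0.53272772, 0.14734557, 0.94981201])}
```

View pics/top0.png

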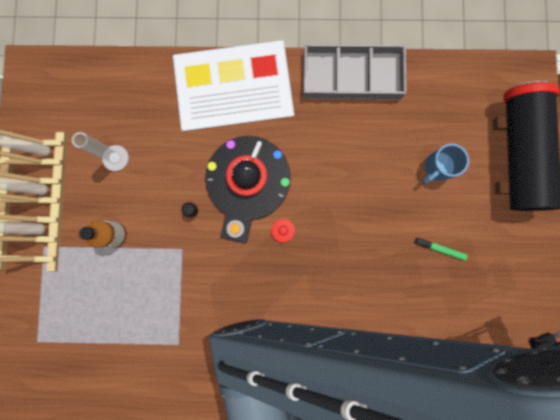

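View pics/side0.png

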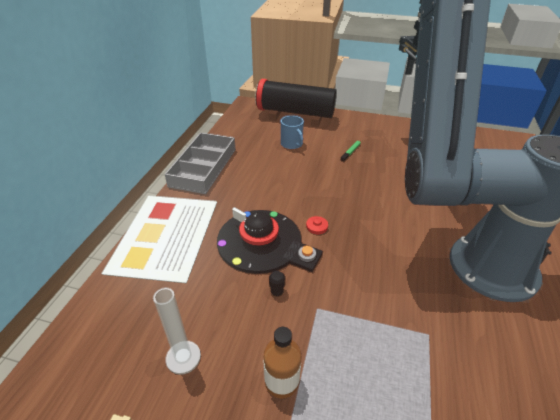

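The top view shows the projector axis near (246,176) with the tab pointing up-right (257,149). Green is at (285,182), blue (277,155), purple (231,145), yellow (212,167) and the lamp at (235,229). The eyepiece is at (190,210) and the dust cap at (283,231). Green looks to be the -85° place.

```bash
cat > h.py <<'E'
from rig import *
import cv2, numpy as np
def ray(n,uv,z,info=None):
    i=info or camera_info(n); K,R,t=i["K"],i["R"],i["t"]
    d=R.T@np.linalg.solve(K,[uv[0],uv[1],1.]); c=-R.T@t
    return c+d*(z-c[2])/d[2]
def proj(n,X,info=None):
    i=info or camera_info(n); p=i["K"]@(i["R"]@np.array(X)+i["t"]); return p[:2]/p[2]
def blobs(hsv,lo,hi,box,amin=8):
    m=cv2.inRange(hsv,np.array(lo),np.array(hi)); k=np.zeros_like(m); x0,y0,x1,y1=box; k[y0:y1,x0:x1]=m[y0:y1,x0:x1]
    n,l,s,c=cv2.connectedComponentsWithStats(k); return [(c[j].round(2),s[j,4]) for j in range(1,n) if s[j,4]>=amin]
E
python3 - <<'E'
from h import *
for n,box in(("top",(170,125,310,250)),("side",(210,190,330,300))):
    hsv=cv2.cvtColor(cv2.imread(f"pics/{n}0.png"),cv2.COLOR_BGR2HSV)
    for nm,lo,hi,z in(("green",(50,120,80),(80,255,255),.0155),("yellow",(24,150,120),(35,255,255),.0155),("blue",(100,120,80),(120,255,255),.0155),("purple",(135,80,80),(165,255,255),.0155),("orange",(8,150,170),(22,255,255),.036),("white",(0,0,170),(180,60,255),.07),("red",(0,200,120),(5,255,255),.05)):
        for c,a in blobs(hsv,lo,hi,box): print(n,nm,c,a,ray(n,c,z).round(4))
    im=cv2.imread(f"pics/{n}0.png")[box[1]:box[3],box[0]:box[2]]; cv2.imwrite(f"pics/{n}0c.png",cv2.resize(im,None,fx=4.5,fy=4.5,interpolation=cv2.INTER_CUBIC))
E
```

```text
top green [284.46 181.86] 37 [ 0.5778 -0.0226  0.0155]
top yellow [211.3  165.64] 56 [0.6178 0.1687 0.0155]
top blue [276.89 154.2 ] 65 [ 0.6503 -0.0018  0.0155]
top purple [230.24 144.08] 87 [0.6757 0.1208 0.0155]
top orange [234.44 228.18] 57 [0.4553 0.1017 0.036 ]
top white [196.91 126.66] 165 [0.7064 0.1985 0.07  ]
top white [256.01 149.41] 68 [0.6504 0.0492 0.07  ]
top white [235.41 228.59] 93 [0.4532 0.0954 0.07  ]
side blue [247.75 213.75] 20 [ 0.6455 -0.0039  0.0155]
side purple [221.69 242.65] 48 [0.674  0.1202 0.0155]
side orange [306.92 249.65] 51 [0.4536 0.1033 0.036 ]
side white [211.96 206.78] 78 [0.7233 0.0523 0.07  ]
side white [238.41 210.91] 54 [0.6504 0.0489 0.07  ]
side white [305.86 253.62] 42 [0.4484 0.1472 0.07  ]
```

View pics/top0c.png

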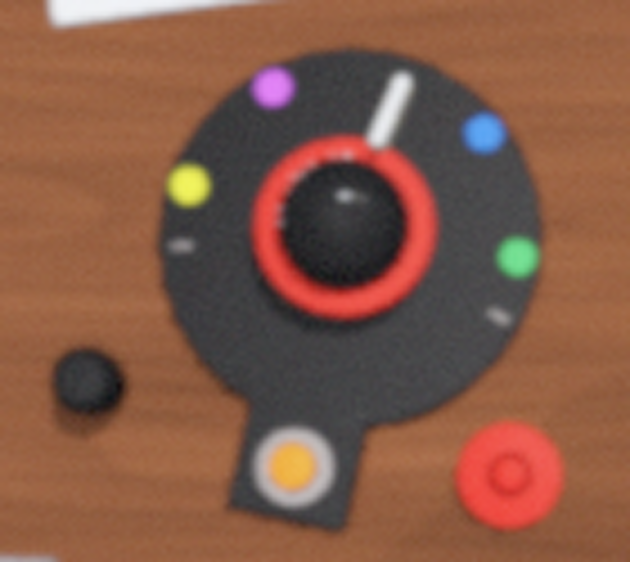

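```bash
cat >> h.py <<'E'
def fit():
    d=np.deg2rad
    L=np.array([[.098*np.cos(d(a)),.098*np.sin(d(a))] for a in(-85,85,-40,40)]+[[-.137,0]])
    W=np.array([[.5778,-.0226],[.6178,.1687],[.6503,-.0018],[.6757,.1208],[.4553,.1017]])
    lc,wc=L.mean(0),W.mean(0); U,S,Vt=np.linalg.svd((L-lc).T@(W-wc)); R=(U@Vt).T
    c=wc-R@lc; return c,np.arctan2(R[1,0],R[0,0]),(W-(L@R.T+c))
E
python3 - <<'E'
from h import *
c,y,r=fit(); print(c,np.rad2deg(y)); print((r*1000).round(1))
T=np.array([.6504,.0492]); v=T-c; a=np.arctan2(v[1],v[0]); print("tab r",np.hypot(*v),"world ang",np.rad2deg(a),"sel",np.rad2deg(a-y))
g=np.array([.5778,-.0226])-c; print("green ang",np.rad2deg(np.arctan2(g[1],g[0])), "nominal",np.rad2deg(y)-85, np.hypot(*g))
for n,z in(("top",.05),):
  hsv=cv2.cvtColor(cv2.imread("pics/top0.png"),cv2.COLOR_BGR2HSV)
  print(blobs(hsv,(0,150,90),(6,255,255),(170,125,310,250)),blobs(hsv,(173,150,90),(180,255,255),(170,125,310,250)))
print("dome top proj",proj("top",[*c,.087]), "ring proj", proj("top",[*c,.05]), "cap",ray("top",(283,231),.012),"eyep",ray("top",(189,209),.058))
E
```

```text
[0.58945851 0.07457796] -11.622822077275021
[[-0.4  0.2]
 [ 0.3  0.2]
 [-0.   0.4]
 [ 0.  -0.4]
 [ 0.  -0.5]]
tab r 0.0660144362430636 world ang -22.60839142646544 sel -10.98556934919042
green ang -96.84112177566284 nominal -96.62282207727502 0.09787480665910506
[(array([246.31, 177.  ]), np.int32(645)), (array([282.71, 230.43]), np.int32(477))] []
dome top proj [244.61537416 172.37654762] ring proj [245.94025079 174.7850714 ] cap [ 0.45081349 -0.02070297  0.012     ] eyep [0.50033926 0.21338902 0.058     ]
```

Run:
```python
from h import *
from scipy.spatial.transform import Rotation as Ro
o=get_obs(); M=Ro.from_quat(o["tool_rot"]).as_matrix(); print(M.round(3), "jaw yaw",np.rad2deg(np.arctan2(M[1,2],M[0,2])))
import rig; print([k for k in dir(rig) if not k.startswith('_')]); 
try: print(grip_point_offset)
except Exception as e: print(e)
i=camera_info("wrist"); print((-i["R"].T@i["t"]), o["position"])
c,y,r=fit()
def pose(deg,off,rad=.072):
    a=np.deg2rad(deg); return c+rad*np.array([np.cos(a),np.sin(a)])+off*np.array([-np.sin(a),np.cos(a)])
p=pose(-22.6,.031); print("approach",p, p-o["position"][:2])
```

```text
[[-0.918 -0.     0.396]
 [-0.396  0.002 -0.918]
 [-0.    -1.    -0.002]] jaw yaw -66.69193824801161
['Unreachable', 'camera', 'camera_info', 'get_obs', 'grip_point_offset', 'hand_in']
0.0187
[ 0.31493323 -0.54516197  0.38430747] [ 0.24717793 -0.57332494  0.22164197]
approach [0.6678428  0.07552822] [0.42066488 0.64885316]
```

>>> jog_arm(increments=[[[0,0,8,0.026,0.04,0,1],[0,0,16,0.052,0.08,0,1],[0,0,24,0.078,0.12,0,1],[0,0,32,0.104,0.16,0,1],[0,0,40,0.13,0.2,0,1],[0,0,48,0.156,0.24,0,1],[0,0,56,0.182,0.28,0,1],[0,0,64,0.208,0.32,0,1]]], squeeze=10)

```text
time: 0.9
position: [0.4557, -0.2514, 0.2214]
tool_rot: [-0.49, 0.511, -0.51, 0.489]
ft_force: [0.6, -0.5, -0.9]
grip_width: 0.0309
```

>>> jog_arm(increments=[[[0,0,8,0.026,0.04,0,1],[0,0,16,0.052,0.08,0,1],[0,0,24,0.078,0.12,0,1],[0,0,32,0.104,0.16,0,1],[0,0,40,0.13,0.2,0,1],[0,0,48,0.156,0.24,0,1],[0,0,56,0.182,0.28,0,1],[0,0,64,0.208,0.32,0,1]]])

```text
time: 1.7
position: [0.6642, 0.0705, 0.2209]
tool_rot: [0.687, -0.172, 0.17, -0.685]
ft_force: [0.6, -0.4, 0.4]
grip_width: 0.0004
```

```bash
cat >> h.py <<'E'
from scipy.spatial.transform import Rotation as Ro
c,yaw,_=fit()
def pose(deg,off,rad=.072):
    a=np.deg2rad(deg); return c+rad*np.array([np.cos(a),np.sin(a)])+off*np.array([-np.sin(a),np.cos(a)])
def st():
    o=get_obs(); M=Ro.from_quat(o["tool_rot"]).as_matrix(); jy=np.rad2deg(np.arctan2(M[1,2],M[0,2]))
    print("t",round(o["time"],2),"p",o["position"].round(4),"jawyaw",jy.round(2),"tilt",M[2].round(3),"F",o["ft_force"].round(2),"w",round(o["grip_width"],4),"q",o["q"].round(2)); return o,jy
E
python3 - <<'E'
from h import *
o,jy=st(); p=pose(-22.6,.031); print("to go",p-o["position"][:2],67.4-jy)
E
```

```text
t 1.7 p [0.6642 0.0705 0.2209] jawyaw 61.97 tilt [-0.002 -1.    -0.003] F [ 0.64 -0.36  0.4 ] w 0.0004 q [-0.06  0.59  1.32 -0.    1.24 -1.14]
to go [0.00368658 0.00505982] 5.43133308836596
```

>>> jog_arm(increments=[[[0,0,5.4,0.005,0.007,-0.03,1],[0,0,5.4,0.005,0.007,-0.07,1],[0,0,5.4,0.005,0.007,-0.11,1],[0,0,5.4,0.005,0.007,-0.13,1],[0,0,5.4,0.005,0.007,-0.13,1]]])

```text
time: 2.2
position: [0.6657, 0.0777, 0.0863]
tool_rot: [0.695, -0.143, 0.135, -0.692]
ft_force: [-0.1, 0.5, -0.0]
grip_width: 0.0007
```

Run:
```python
from h import *
st()
for n in("side","wrist"): cv2.imwrite(f"pics/{n}1.png",camera(n)[:,:,::-1])
b=cv2.imread("pics/side1.png")[170:310,190:340]; cv2.imwrite("pics/side1c.png",cv2.resize(b,None,fx=4,fy=4))
```

```text
t 2.2 p [0.6657 0.0777 0.0863] jawyaw 67.38 tilt [-0.011 -1.    -0.006] F [-0.06  0.54 -0.01] w 0.0007 q [-0.05  0.75  1.41 -0.    1.   -1.22]
```

View pics/side1c.png

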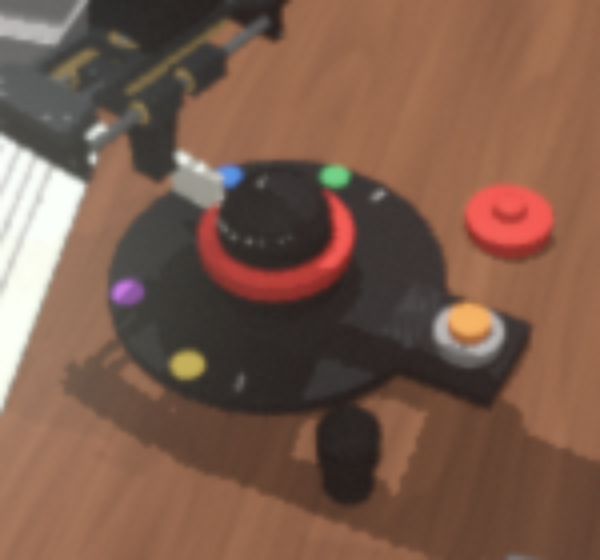

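View pics/wrist1.png

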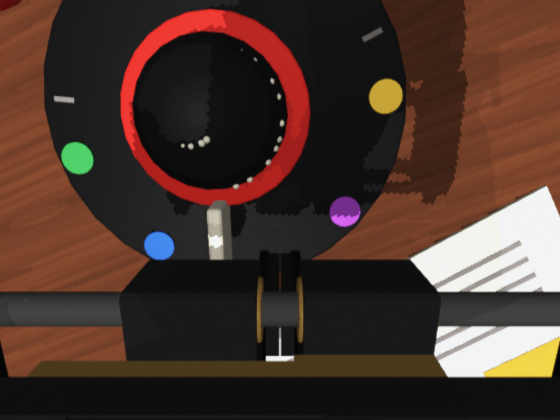

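The wrist view shows the tab (218,230) square to the jaws, with the fingers on its purple side (about 280). The side view shows a gap between finger and tab. Descending next.

>>> jog_arm(increments=[[[0,0,0,0.001,0,-0.015,1],[0,0,0,0.001,0,-0.03,1],[0,0,0,0.001,0,-0.03,1],[0,0,0,0.001,0,-0.03,1]]])

```text
time: 2.7
position: [0.6699, 0.0774, 0.0603]
tool_rot: [0.694, -0.14, 0.137, -0.692]
ft_force: [-0.2, 1.0, -0.1]
grip_width: 0.0005
```

Run:
```python
from h import *
o,jy=st()
def plan(angs,off,o=o,jy=jy):
    for a in angs:
        p=pose(a,off); d=p-o["position"][:2]; print(a, "turn",round(a+90-jy,1),"shift",d.round(4))
p=o["position"][:2]-c; a=np.deg2rad(-22.6); print("rad",p@[np.cos(a),np.sin(a)],"tan",p@[-np.sin(a),np.cos(a)])
plan([-22.6,-26,-30,-34,-38,-42,-46,-50],.019)
```

```text
t 2.7 p [0.6699 0.0774 0.0603] jawyaw 67.36 tilt [-0.003 -1.    -0.003] F [-0.2   0.99 -0.06] w 0.0005 q [-0.05  0.79  1.41 -0.    0.95 -1.22]
rad 0.07314303406549844 tan 0.03352044420591142
-22.6 turn 0.0 shift [-0.0066 -0.013 ]
-26 turn -3.4 shift [-0.0074 -0.0173]
-30 turn -7.4 shift [-0.0086 -0.0224]
-34 turn -11.4 shift [-0.0101 -0.0273]
-38 turn -15.4 shift [-0.012  -0.0322]
-42 turn -19.4 shift [-0.0142 -0.0369]
-46 turn -23.4 shift [-0.0167 -0.0414]
-50 turn -27.4 shift [-0.0196 -0.0458]
```

>>> jog_arm(increments=[[[0,0,0,-0.002,-0.005,-0.007,1],[0,0,0,-0.005,-0.009,-0.007,1],[0,0,0,-0.0066,-0.013,-0.007,1],[0,0,-1.7,-0.007,-0.015,-0.007,1],[0,0,-3.4,-0.0074,-0.0173,-0.007,1],[0,0,-5.4,-0.008,-0.02,-0.007,1],[0,0,-7.4,-0.0086,-0.0224,-0.007,1],[0,0,-7.4,-0.0086,-0.0224,-0.007,1]]])

```text
time: 3.5
position: [0.6615, 0.0548, 0.0536]
tool_rot: [0.684, -0.185, 0.183, -0.682]
ft_force: [-0.4, 0.1, 0.1]
grip_width: 0.0004
```

```bash
cat >> h.py <<'E'
def plan(angs,off):
    o,jy=st(); p=o["position"][:2]-c; a=np.deg2rad(jy-90); print("tool ang",jy-90,"rad",p@[np.cos(a),np.sin(a)],"tan",p@[-np.sin(a),np.cos(a)])
    for a in angs:
        p=pose(a,off); d=p-o["position"][:2]; print(a, "turn",round(a+90-jy,1),"shift",d.round(4))
E
python3 - <<'E'
from h import *
plan([-30,-33,-36,-39,-42,-46,-50,-54,-58],.019)
cv2.imwrite(f"pics/side2.png",camera("side")[:,:,::-1])
cv2.imwrite(f"pics/wrist2.png",camera("wrist")[:,:,::-1])
b=cv2.imread("pics/side2.png")[170:310,190:340]; cv2.imwrite("pics/side2c.png",cv2.resize(b,None,fx=4,fy=4))
E
```

```text
t 3.5 p [0.6615 0.0548 0.0536] jawyaw 59.88 tilt [-0.003 -1.    -0.003] F [-0.38  0.06  0.09] w 0.0004 q [-0.08  0.79  1.44 -0.    0.91 -1.13]
tool ang -30.115021514686788 rad 0.07224838854764701 tan 0.018990410595969634
-30 turn 0.1 shift [-0.0002  0.0003]
-33 turn -2.9 shift [-0.0013 -0.0035]
-36 turn -5.9 shift [-0.0026 -0.0071]
-39 turn -8.9 shift [-0.0041 -0.0107]
-42 turn -11.9 shift [-0.0058 -0.0142]
-46 turn -15.9 shift [-0.0083 -0.0188]
-50 turn -19.9 shift [-0.0112 -0.0231]
-54 turn -23.9 shift [-0.0143 -0.0273]
-58 turn -27.9 shift [-0.0178 -0.0312]
```

View pics/side2c.png

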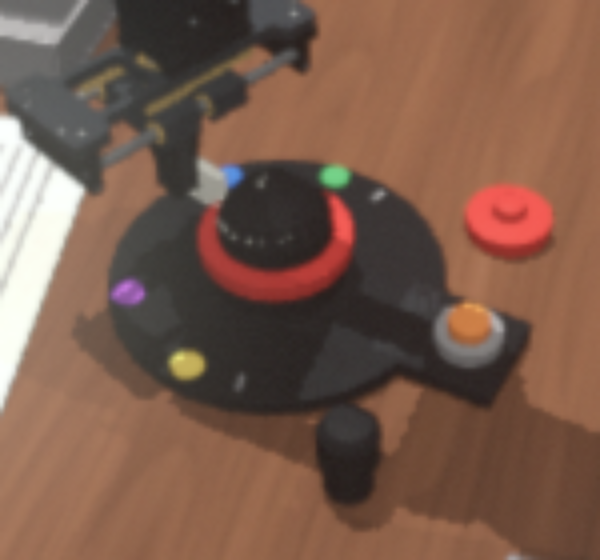

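View pics/wrist2.png

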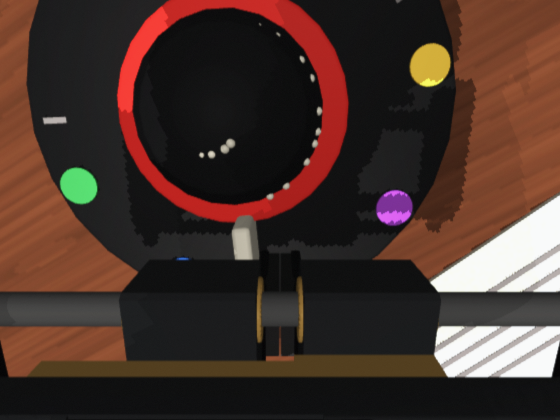

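```bash
cat >> h.py <<'E'
def tabwrist(fn):
    hsv=cv2.cvtColor(cv2.imread(fn),cv2.COLOR_BGR2HSV); i=camera_info("wrist")
    m=cv2.inRange(hsv,np.array((0,0,150)),np.array((180,70,255)))
    n,l,s,cc=cv2.connectedComponentsWithStats(m)
    for j in range(1,n):
        if s[j,4]<60: continue
        ys,xs=np.where(l==j); P=ray("wrist",cc[j],.07,i)[:2]-c; r=np.hypot(*P)
        if r<.1: print("white",cc[j].round(1),s[j,4],"r",r.round(4),"ang",np.rad2deg(np.arctan2(P[1],P[0])).round(2))
E
python3 - <<'E'
from h import *
tabwrist("pics/wrist2.png")
E
```

```text
white [ 54.3 119.9] 110 r 0.0677 ang -118.3
white [241.6 243.6] 500 r 0.052 ang -27.53
```

>>> jog_arm(increments=[[[0,0,-2.9,-0.0013,-0.0035,0,1],[0,0,-5.9,-0.0026,-0.0071,0,1],[0,0,-8.9,-0.0041,-0.0107,0,1],[0,0,-11.9,-0.0058,-0.0142,0,1],[0,0,-15.9,-0.0083,-0.0188,0,1],[0,0,-19.9,-0.0112,-0.0231,0,1],[0,0,-23.9,-0.0143,-0.0273,0,1],[0,0,-27.9,-0.0178,-0.0312,0,1]]])

```text
time: 4.4
position: [0.6445, 0.0236, 0.0537]
tool_rot: [0.618, -0.344, 0.343, -0.618]
ft_force: [1.3, 0.2, -0.4]
grip_width: 0.0006
```

Run:
```python
from h import *
plan([-58,-62,-66,-70,-74,-78,-82,-85,-88],.019)
cv2.imwrite(f"pics/wrist3.png",camera("wrist")[:,:,::-1]); tabwrist("pics/wrist3.png")
```

```text
t 4.4 p [0.6445 0.0236 0.0537] jawyaw 31.91 tilt [-0.001 -1.    -0.002] F [ 1.31  0.21 -0.36] w 0.0006 q [-0.14  0.77  1.5   0.    0.88 -0.69]
tool ang -58.08520105595567 rad 0.07239721493325735 tan 0.019734671255036824
-58 turn 0.1 shift [-0.0008  0.    ]
-62 turn -3.9 shift [-0.0044 -0.0036]
-66 turn -7.9 shift [-0.0084 -0.007 ]
-70 turn -11.9 shift [-0.0125 -0.0101]
-74 turn -15.9 shift [-0.0169 -0.013 ]
-78 turn -19.9 shift [-0.0215 -0.0155]
-82 turn -23.9 shift [-0.0262 -0.0176]
-85 turn -26.9 shift [-0.0298 -0.019 ]
-88 turn -29.9 shift [-0.0335 -0.0203]
white [241.3 244.2] 443 r 0.053 ang -55.9
```

View pics/wrist3.png

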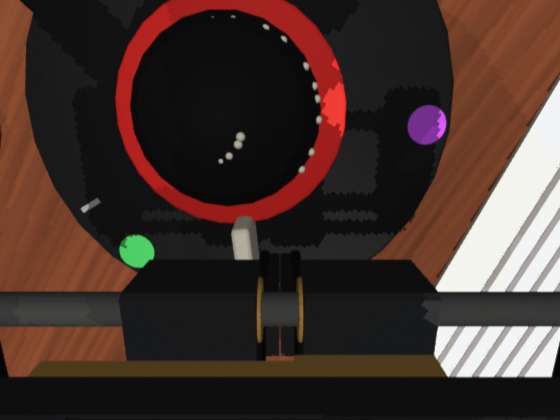

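The tab (242,244) moves with the finger at about -56°, some 2° behind the tool angle. Continuing round.

>>> jog_arm(increments=[[[0,0,-3.9,-0.0044,-0.0036,0,1],[0,0,-7.9,-0.0084,-0.007,0,1],[0,0,-11.9,-0.0125,-0.0101,0,1],[0,0,-15.9,-0.0169,-0.013,0,1],[0,0,-19.9,-0.0215,-0.0155,0,1],[0,0,-23.9,-0.0262,-0.0176,0,1],[0,0,-26.9,-0.0298,-0.019,0,1],[0,0,-29.9,-0.0335,-0.0203,0,1]]])

```text
time: 5.25
position: [0.6109, 0.0025, 0.0539]
tool_rot: [-0.508, 0.492, -0.491, 0.508]
ft_force: [1.6, -1.1, -0.5]
grip_width: -0.0001
```

Run:
```python
from h import *
plan([-88,-90,-92,-94,-96,-97,-98,-99],.019)
cv2.imwrite(f"pics/wrist4.png",camera("wrist")[:,:,::-1]); tabwrist("pics/wrist4.png")
```

```text
t 5.25 p [0.6109 0.0025 0.0539] jawyaw 1.86 tilt [-0.001 -1.    -0.001] F [ 1.64 -1.11 -0.52] w -0.0001 q [-0.18  0.73  1.59  0.    0.82 -0.21]
tool ang -88.14150918145171 rad 0.07278143406389091 tan 0.019115710186202044
-88 turn 0.1 shift [0.     0.0008]
-90 turn -1.9 shift [-0.0025  0.0001]
-92 turn -3.9 shift [-0.005  -0.0005]
-94 turn -5.9 shift [-0.0075 -0.001 ]
-96 turn -7.9 shift [-0.0101 -0.0015]
-97 turn -8.9 shift [-0.0114 -0.0017]
-98 turn -9.9 shift [-0.0127 -0.0018]
-99 turn -10.9 shift [-0.014 -0.002]
white [250.8 126.7] 121 r 0.0091 ang -39.66
white [241.9 244.4] 426 r 0.054 ang -85.94
```

>>> jog_arm(increments=[[[0,0,-1.9,-0.0025,0,0,1],[0,0,-3.9,-0.005,-0.0005,0,1],[0,0,-5.9,-0.0075,-0.001,0,1],[0,0,-7.4,-0.0095,-0.0014,0,1],[0,0,-8.9,-0.0114,-0.0017,0,1],[0,0,-9.9,-0.0127,-0.0018,0,1],[0,0,-9.9,-0.0127,-0.0018,0,1]]])

```text
time: 6.0
position: [0.5971, 0.0007, 0.0538]
tool_rot: [-0.464, 0.535, -0.533, 0.463]
ft_force: [0.8, 0.3, 0.5]
grip_width: 0.0008
```

Run:
```python
from h import *
plan([-96,-97,-98,-99,-100],.019)
cv2.imwrite(f"pics/wrist5.png",camera("wrist")[:,:,::-1]); tabwrist("pics/wrist5.png")
o,jy=st(); a=np.deg2rad(-98); print("back off 30mm:",.03*np.array([-np.sin(a),np.cos(a)]))
```

```text
t 6.0 p [0.5971 0.0007 0.0538] jawyaw -8.13 tilt [-0.002 -1.    -0.003] F [0.79 0.32 0.46] w 0.0008 q [-0.19  0.72  1.63  0.    0.8  -0.05]
tool ang -98.12653726233307 rad 0.07204770318433207 tan 0.01803437217072965
-96 turn 2.1 shift [0.0037 0.0003]
-97 turn 1.1 shift [0.0024 0.0001]
-98 turn 0.1 shift [ 0.0011 -0.0001]
-99 turn -0.9 shift [-0.0002 -0.0002]
-100 turn -1.9 shift [-0.0015 -0.0003]
white [403.7   4.2] 290 r 0.0715 ang 22.71
white [  2.4 105.3] 246 r 0.087 ang 170.26
white [255.8 123.9] 158 r 0.0096 ang -34.83
white [257.6 143.1] 60 r 0.0148 ang -59.69
white [246.  240.5] 893 r 0.0516 ang -93.99
t 6.05 p [0.5971 0.0008 0.0538] jawyaw -8.11 tilt [-0.002 -1.    -0.003] F [0.05 0.11 0.49] w 0.0004 q [-0.19  0.72  1.63  0.    0.8  -0.05]
back off 30mm: [ 0.02970804 -0.00417519]
```

>>> jog_arm(increments=[[[0,0,0,0.015,-0.002,0,1],[0,0,0,0.03,-0.004,0,1],[0,0,0,0.035,-0.02,0.03,1],[0,0,0,0.035,-0.04,0.07,1],[0,0,0,0.035,-0.06,0.11,1],[0,0,0,0.035,-0.07,0.13,1],[0,0,0,0.035,-0.07,0.13,1],[0,0,0,0.035,-0.07,0.13,1]]])

```text
time: 6.85
position: [0.6313, -0.0688, 0.1833]
tool_rot: [-0.464, 0.536, -0.532, 0.463]
ft_force: [-1.0, -0.6, -0.1]
grip_width: 0.0003
```

Run:
```python
from h import *
st()
for n in("top","side","wrist"): cv2.imwrite(f"pics/{n}6.png",camera(n)[:,:,::-1])
tabwrist("pics/wrist6.png")
```

```text
t 6.85 p [ 0.6313 -0.0688  0.1833] jawyaw -8.13 tilt [-0.002 -1.    -0.004] F [-1.   -0.57 -0.11] w 0.0003 q [-0.29  0.59  1.44  0.    1.12 -0.14]
white [200.8 117.6] 530 r 0.068 ang -95.28
```

View pics/wrist6.png

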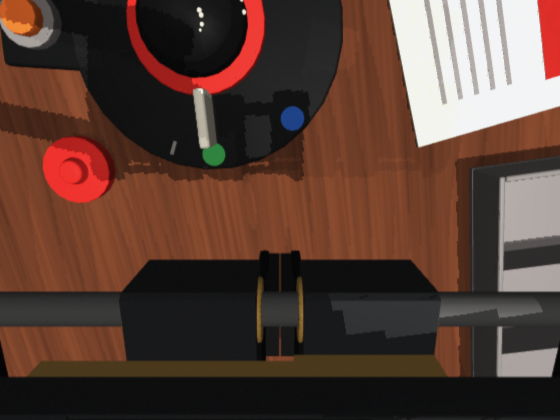

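View pics/top6.png

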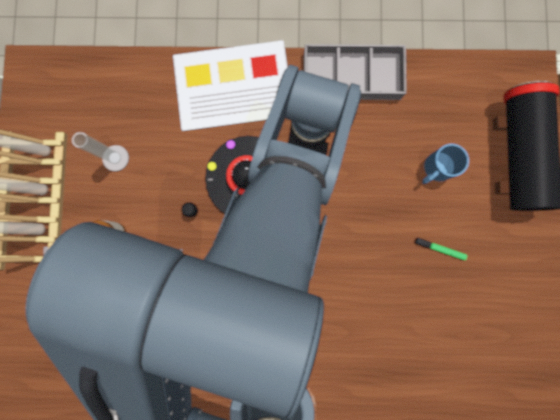

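Run:
```python
from h import *
im=cv2.imread("pics/wrist6.png"); hsv=cv2.cvtColor(im,cv2.COLOR_BGR2HSV)
i=camera_info("wrist")
for b,a in blobs(hsv,(50,100,50),(80,255,255),(150,120,260,200)): 
    G=ray("wrist",b,.0155,i)[:2]; print("green",b,a,G,"resid mm",(G-pose(np.rad2deg(yaw)-85,0,.098))*1000)
for nm,A,B in(("expected tab at -96.6",-96.6,0),):
  for off in(-.004,.004): print([proj("wrist",[*pose(A,off,r),.07],i).round(1) for r in(.05,.088)])
  print([proj("wrist",[*c,z],i).round(1) for z in(.05,.087)], [proj("wrist",[*pose(A,s,.088),.038],i).round(1) for s in (-.004,.004)])
cr=im[70:180,150:260]; cv2.imwrite("pics/w6c.png",cv2.resize(cr,None,fx=5,fy=5,interpolation=cv2.INTER_CUBIC))
s=cv2.imread("pics/side6.png")[170:310,190:340]; cv2.imwrite("pics/side6c.png",cv2.resize(s,None,fx=4,fy=4))
```

```text
green [213.86 154.91] 400 [ 0.57668389 -0.02528712] resid mm [-1.47200751 -2.51904449]
[array([190.8,  91.3]), array([195.5, 146.2])]
[array([202.2,  91. ]), array([206.4, 145.9])]
[array([196.8,  19.1]), array([183.6,   5.1])] [array([204.4, 142.5]), array([214.2, 142.2])]
```

View pics/w6c.png

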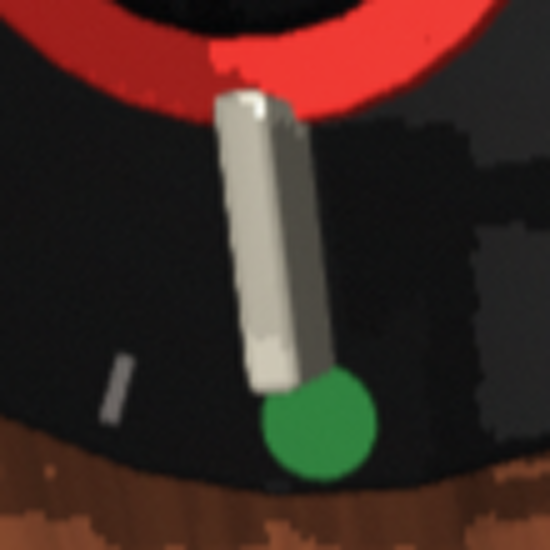

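View pics/side6c.png

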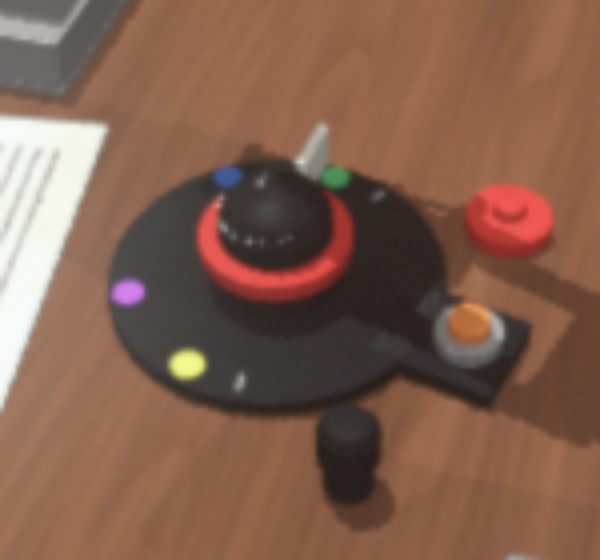

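Run:
```python
from h import *
i=camera_info("wrist"); res=np.array([-.00147,-.00252])
# same image scale correction for residual (treat as camera shift)
o=ray("wrist",(204.8,147.5),.07,i)[:2]; n=ray("wrist",(198.3,89),.07,i)[:2]
ang=lambda v:np.rad2deg(np.arctan2(v[1],v[0]))
print("outer r",np.hypot(*(o-res-c)),"ang",ang(o-res-c),"raw",ang(o-c)); print("inner",np.hypot(*(n-res-c)),ang(n-res-c),"direction of fin",ang(o-n))
# side view: fin outer top edge
j=camera_info("side")
for A in(-94,-95.5,-97): print(A,[((proj("side",[*pose(A,s,.088),.07],j)-[190,170])*4).round(1) for s in(-.004,0,.004)],[((proj("side",[*pose(A,s,.055),.07],j)-[190,170])*4).round(1) for s in(-.004,0,.004)])
print("green",((proj("side",[*pose(np.rad2deg(yaw)-85,0,.098),.0155],j)-[190,170])*4))
```

```text
outer r 0.086514624715139 ang -94.0212162913388 raw -94.85018403348296
inner 0.04600854557143496 -93.42398471164326 direction of fin -94.69949176130297
-94 [array([324.5, 124.1]), array([318.9, 122.8]), array([313.3, 121.5])] [array([307.1, 154.5]), array([301.4, 153.1]), array([295.8, 151.8])]
-95.5 [array([327.6, 125. ]), array([322.1, 123.6]), array([316.6, 122.2])] [array([309.1, 155.1]), array([303.4, 153.6]), array([297.8, 152.2])]
-97 [array([330.7, 125.9]), array([325.2, 124.4]), array([319.8, 122.9])] [array([311. , 155.7]), array([305.5, 154.2]), array([299.9, 152.6])]
green [330.58888045 175.0828846 ]
```

The tab measures about -94.7° against green's -96.6°, an error of about 3 mm. That is inside the tolerance, but I'll nudge it another 2°.

Run:
```python
from h import *
o,jy=st(); 
for off in(.045,.03,.022,.018):
    print(off,pose(-100.1,off)-o["position"][:2],-10.1-jy, .054-o["position"][2])
```

```text
t 7.0 p [ 0.6306 -0.068   0.1816] jawyaw -8.06 tilt [-0.003 -1.    -0.008] F [ 0.58 -0.21 -0.01] w 0.0008 q [-0.28  0.59  1.44  0.    1.12 -0.14]
0.045 [-0.0094332   0.06380502] -2.0391600165937547 -0.12756125493248965
0.03 [-0.02420074  0.06643552] -2.0391600165937547 -0.12756125493248965
0.022 [-0.03207677  0.06783845] -2.0391600165937547 -0.12756125493248965
0.018 [-0.03601478  0.06853992] -2.0391600165937547 -0.12756125493248965
```

>>> jog_arm(increments=[[[0,0,-2,-0.005,0.03,-0.03,1],[0,0,-2,-0.008,0.064,-0.06,1],[0,0,-2,-0.0085,0.064,-0.1,1],[0,0,-2,-0.009,0.064,-0.127,1],[0,0,-2,-0.0094,0.064,-0.127,1],[0,0,-2,-0.0094,0.064,-0.127,1]]])

```text
time: 7.6
position: [0.6203, -0.0034, 0.0535]
tool_rot: [-0.456, 0.545, -0.538, 0.453]
ft_force: [0.8, 0.5, 0.8]
grip_width: 0.0005
```

Run:
```python
from h import *
o,jy=st(); 
for off in(.045,.03,.022,.018):
    print(off,pose(-100.1,off)-o["position"][:2],-10.1-jy, .054-o["position"][2])
```

```text
t 7.6 p [ 0.6203 -0.0034  0.0535] jawyaw -10.03 tilt [-0.003 -1.    -0.011] F [0.79 0.45 0.77] w 0.0005 q [-0.19  0.75  1.56  0.    0.85 -0.01]
0.045 [ 0.0007876  -0.00077971] -0.07297826044359645 0.0005183747043446124
0.03 [-0.01397994  0.00185079] -0.07297826044359645 0.0005183747043446124
0.022 [-0.02185597  0.00325372] -0.07297826044359645 0.0005183747043446124
0.018 [-0.02579398  0.00395519] -0.07297826044359645 0.0005183747043446124
```

>>> jog_arm(increments=[[[0,0,0,-0.007,0.001,0,1],[0,0,0,-0.014,0.002,0,1],[0,0,0,-0.018,0.0026,0,1],[0,0,0,-0.021,0.0031,0,1],[0,0,0,-0.0235,0.0035,0,1],[0,0,0,-0.0258,0.004,0,1],[0,0,0,-0.0258,0.004,0,1],[0,0,0,-0.0258,0.004,0,1]]])

```text
time: 8.4
position: [0.5947, 0.0006, 0.0535]
tool_rot: [-0.456, 0.545, -0.538, 0.453]
ft_force: [0.7, -0.1, 0.9]
grip_width: 0.0004
```

>>> jog_arm(increments=[[[0,0,0,0.015,-0.002,0,1],[0,0,0,0.03,-0.004,0,1],[0,0,0,0.035,-0.02,0.03,1],[0,0,0,0.035,-0.04,0.07,1],[0,0,0,0.035,-0.06,0.11,1],[0,0,0,0.035,-0.07,0.13,1],[0,0,0,0.035,-0.07,0.13,1],[0,0,0,0.035,-0.07,0.13,1]]])

```text
time: 9.2
position: [0.6292, -0.0692, 0.1832]
tool_rot: [-0.456, 0.546, -0.538, 0.453]
ft_force: [-0.2, 0.3, -0.2]
grip_width: 0.0003
```

Run:
```python
from h import *
o,jy=st(); i=camera_info("wrist")
for n in("side","wrist"): cv2.imwrite(f"pics/{n}7.png",camera(n)[:,:,::-1])
im=cv2.imread("pics/wrist7.png"); hsv=cv2.cvtColor(im,cv2.COLOR_BGR2HSV)
for b,a in blobs(hsv,(50,100,50),(80,255,255),(100,100,300,240)): 
    G=ray("wrist",b,.0155,i)[:2]; print("green",b,a,"resid mm",(G-pose(np.rad2deg(yaw)-85,0,.098))*1000)
tabwrist("pics/wrist7.png")
for A in(-95,-97): print(A,[[((proj("wrist",[*pose(A,s,r),.07],i)-[150,70])*5).round(0) for s in(-.004,.004)] for r in(.05,.088)])
cr=im[70:180,150:260]; cv2.imwrite("pics/w7c.png",cv2.resize(cr,None,fx=5,fy=5,interpolation=cv2.INTER_CUBIC))
s=cv2.imread("pics/side7.png")[170:310,190:340]; cv2.imwrite("pics/side7c.png",cv2.resize(s,None,fx=4,fy=4))
lt=pose(168.377,0,.137); print("lamp",lt)
```

```text
t 9.2 p [ 0.6292 -0.0692  0.1832] jawyaw -10.07 tilt [-0.003 -1.    -0.011] F [-0.22  0.25 -0.2 ] w 0.0003 q [-0.29  0.59  1.44  0.    1.13 -0.11]
green [215.74 155.76] 421 resid mm [-0.74358926 -2.85652273]
white [198.4 119.3] 538 r 0.0677 ang -97.45
-95 [[array([207., 114.]), array([263., 109.])], [array([246., 385.]), array([301., 380.])]]
-97 [[array([195., 114.]), array([251., 111.])], [array([226., 386.]), array([280., 383.])]]
lamp [0.45526777 0.10217951]
```

View pics/w7c.png

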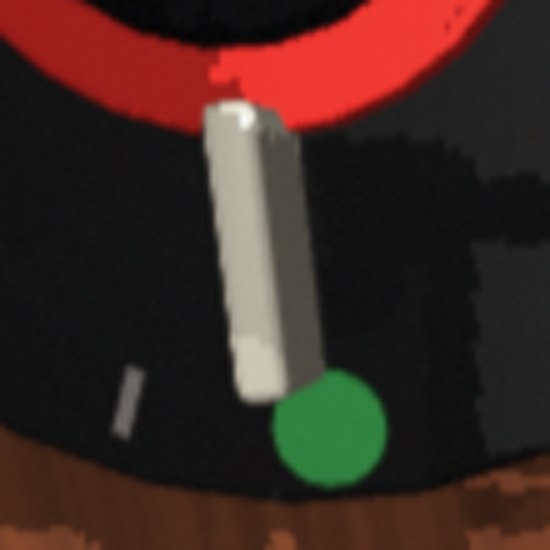

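View pics/side7c.png

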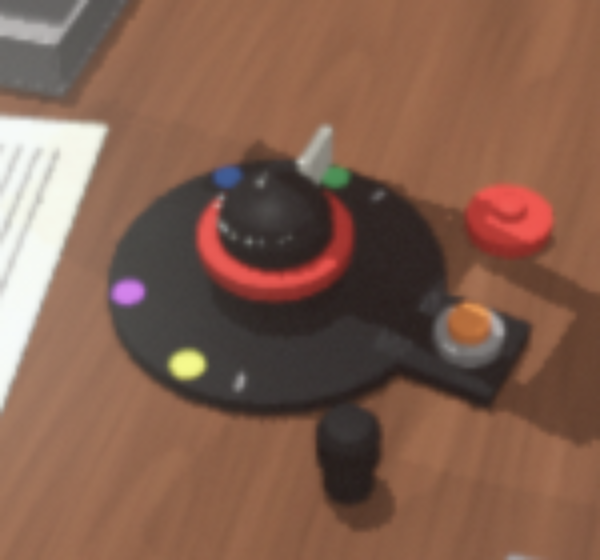

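The tab now measures about -96.5°, right at green (-96.6°). Next is the lamp, crossing at height over the dome.

>>> jog_arm(increments=[[[0,0,0,-0.029,0.0285,0,1],[0,0,0,-0.058,0.057,0,1],[0,0,0,-0.087,0.0855,0,1],[0,0,0,-0.116,0.114,0,1],[0,0,0,-0.145,0.1425,0,1],[0,0,0,-0.174,0.1714,0,1],[0,0,0,-0.174,0.1714,-0.04,1],[0,0,0,-0.174,0.1714,-0.08,1]]])

```text
time: 10.1
position: [0.4531, 0.1048, 0.101]
tool_rot: [-0.457, 0.545, -0.537, 0.453]
ft_force: [0.0, 0.2, 0.2]
grip_width: 0.0006
```

>>> jog_arm(increments=[[[0,0,0,0,0,-0.02,1],[0,0,0,0,0,-0.045,1],[0,0,0,0,0,-0.045,1],[0,0,0,0,0,-0.045,1]]])

```text
time: 10.5
position: [0.4519, 0.1052, 0.0552]
tool_rot: [-0.458, 0.546, -0.536, 0.453]
ft_force: [1.0, -0.2, -0.4]
grip_width: 0.0007
```

Run:
```python
from h import *
o,jy=st(); print("to lamp",np.array([.4553,.1020,.036])-o["position"])
for n in("side",): cv2.imwrite(f"pics/{n}8.png",camera(n)[:,:,::-1])
s=cv2.imread("pics/side8.png")[170:310,190:340]; cv2.imwrite("pics/side8c.png",cv2.resize(s,None,fx=4,fy=4))
```

```text
t 10.5 p [0.4519 0.1052 0.0552] jawyaw -9.77 tilt [-0.003 -1.    -0.016] F [ 1.   -0.25 -0.44] w 0.0007 q [-0.02  0.62  1.96  0.01  0.58  0.14]
to lamp [ 0.00337822 -0.00317091 -0.01915279]
```

View pics/side8c.png

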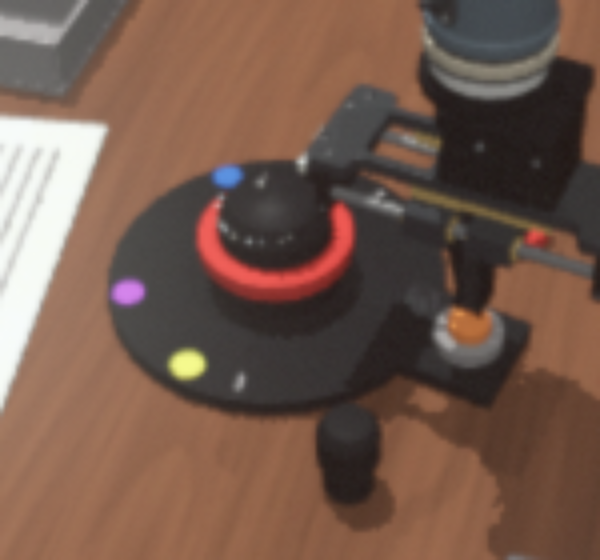

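>>> jog_arm(increments=[[[0,0,0,0.003,-0.003,0,1],[0,0,0,0.0034,-0.0032,-0.009,1],[0,0,0,0.0034,-0.0032,-0.016,1],[0,0,0,0.0034,-0.0032,-0.02,1],[0,0,0,0.0034,-0.0032,-0.0235,1],[0,0,0,0.0034,-0.0032,-0.0255,1],[0,0,0,0.0034,-0.0032,-0.0255,1],[0,0,0,0.0034,-0.0032,-0.0255,1]]])

```text
time: 11.35
position: [0.4562, 0.1018, 0.0307]
tool_rot: [-0.458, 0.545, -0.536, 0.453]
ft_force: [-0.0, -1.6, 6.1]
grip_width: 0.0004
```

Run:
```python
from h import *
st()
```

```text
t 11.35 p [0.4562 0.1018 0.0307] jawyaw -9.77 tilt [-0.004 -1.    -0.014] F [-0.05 -1.56  6.12] w 0.0004 q [-0.02  0.67  1.96  0.01  0.52  0.14]
```

>>> jog_arm(increments=[[[0,0,0,0,0,-0.001,1],[0,0,0,0,0,-0.002,1],[0,0,0,0,0,-0.002,1],[0,0,0,0,0,-0.002,1]]])

```text
time: 11.75
position: [0.4563, 0.1018, 0.0302]
tool_rot: [-0.458, 0.545, -0.536, 0.454]
ft_force: [-3.1, -1.6, 18.6]
grip_width: 0.0002
```

The button has bottomed: force rose to 18.6 N with only 0.5 mm more travel. Lifting and clearing away.

>>> jog_arm(increments=[[[0,0,0,0,0,0.01,1],[0,0,0,0,0,0.03,1],[0,0,0,0,0,0.07,1],[0,0,0,0,0,0.11,1],[0,0,0,0,0,0.15,1],[0,0,0,0,0,0.19,1],[0,0,0,0,0,0.19,1]]])

```text
time: 12.45
position: [0.4597, 0.102, 0.2249]
tool_rot: [-0.454, 0.542, -0.539, 0.457]
ft_force: [-0.7, 0.0, 0.0]
grip_width: 0.0003
```

>>> jog_arm(increments=[[[0,0,-8,-0.006,-0.045,0,1],[0,0,-16,-0.012,-0.09,0,1],[0,0,-24,-0.018,-0.135,0,1],[0,0,-32,-0.024,-0.18,0,1],[0,0,-40,-0.03,-0.225,0,1],[0,0,-48,-0.036,-0.27,0,1],[0,0,-56,-0.042,-0.315,0,1],[0,0,-56,-0.048,-0.36,0,1]]])

```text
time: 13.25
position: [0.4106, -0.2592, 0.2237]
tool_rot: [-0.146, 0.693, -0.69, 0.149]
ft_force: [1.0, -0.9, 0.9]
grip_width: 0.0002
```

>>> jog_arm(increments=[[[0,0,0,-0.03,-0.04,0,1],[0,0,0,-0.06,-0.08,0,1],[0,0,0,-0.09,-0.12,0,1],[0,0,0,-0.12,-0.16,0,1],[0,0,0,-0.14,-0.2,0,1],[0,0,0,-0.16,-0.24,0,1],[0,0,0,-0.16,-0.24,0,1],[0,0,0,-0.16,-0.24,0,1]]])

```text
time: 14.05
position: [0.2497, -0.4987, 0.222]
tool_rot: [-0.145, 0.695, -0.689, 0.148]
ft_force: [0.5, 1.5, 0.3]
grip_width: 0.0003
```

Run:
```python
from h import *
st()
for n in("top","side"): cv2.imwrite(f"pics/{n}9.png",camera(n)[:,:,::-1])
im=cv2.imread("pics/top9.png"); hsv=cv2.cvtColor(im,cv2.COLOR_BGR2HSV); box=(170,125,310,250)
for nm,lo,hi,z in(("green",(50,120,60),(80,255,255),.0155),("white",(0,0,150),(180,60,255),.07),("orange",(8,150,170),(22,255,255),.036)):
    for b,a in blobs(hsv,lo,hi,box): 
        P=ray("top",b,z)[:2]; v=P-c; print(nm,b,a,P.round(4),np.hypot(*v).round(4),np.rad2deg(np.arctan2(v[1],v[0])).round(2))
a=cv2.absdiff(cv2.imread("pics/top0.png"),im).max(2); 
for nm,(x,y) in dict(eyepiece=(190,210),cap=(283,231),bottle=(100,235),cyl=(100,150),mug=(448,163),pen=(442,249)).items(): print(nm,"max diff",(a[y-25:y+25,x-30:x+30]).max(), (a[y-25:y+25,x-30:x+30]>40).sum())
cv2.imwrite("pics/top9c.png",cv2.resize(im[125:250,170:310],None,fx=4.5,fy=4.5,interpolation=cv2.INTER_CUBIC))
```

```text
t 14.05 p [ 0.2497 -0.4987  0.222 ] jawyaw -66.03 tilt [-0.006 -1.    -0.007] F [0.52 1.5  0.3 ] w 0.0003 q [-1.31  0.44  1.6   0.01  1.11 -0.16]
green [284.62 181.95] 40 [ 0.5776 -0.023 ] 0.0983 -96.95
white [196.99 126.69] 168 [0.7063 0.1983] 0.1702 46.63
white [272.45 176.76] 84 [0.5823 0.0071] 0.0678 -96.1
white [235.2  228.42] 122 [0.4536 0.0959] 0.1375 171.09
white [175.08 248.92] 13 [0.4015 0.2411] 0.2511 138.46
orange [234.44 228.18] 57 [0.4553 0.1017] 0.1369 168.59
eyepiece max diff 16 0
cap max diff 17 0
bottle max diff 12 0
cyl max diff 9 0
mug max diff 11 0
pen max diff 14 0
```

View pics/top9.png

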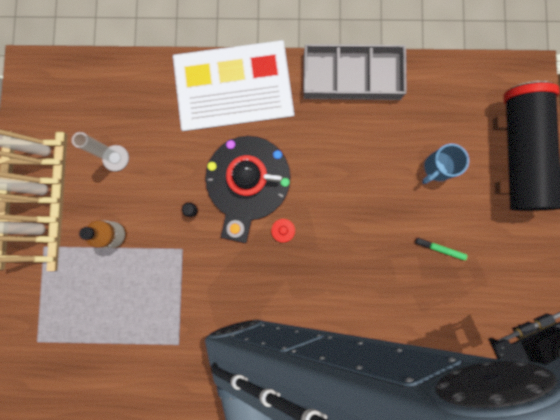

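View pics/top9c.png

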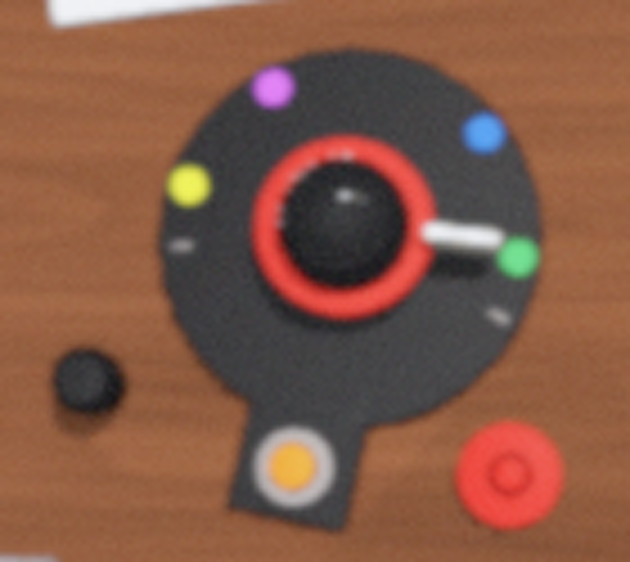

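View pics/side9.png

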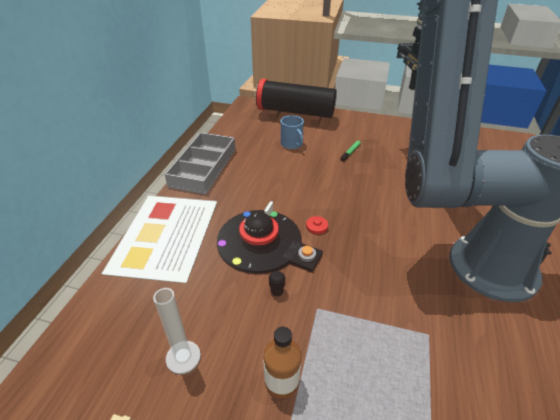

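The top view has the tab (272,177) at -96.1° against green (285,182) at -96.6 to -96.9°, so it is off by about 1 mm. The lamp (234,228) has its starting look, the bystanders show no change, and the arm is clear.

Run:
```python
from rig import *
print(hand_in())
```

```text
the job is handed in; nothing more can be done
None
```

The tab now points at the green label, the lamp button has been pressed right down and released, and the job is handed in. The hand-in gives no verdict.

- **Tab:** I pushed it clockwise about 74° with the shut fingertips, in light contact throughout (readings of about 2 N or less, which is near the sensor noise). After a wrist-camera look I gave it a 2° nudge. The final top view puts the tab at -96.1° and green at -96.6 to -96.9°, so the point ahead of it is about 1 mm from the label's centre (9 mm allowed).
- **Lamp button:** I pressed it only after the tab check. At the bottom, the force rose to 18.6 N with just 0.5 mm more travel, so it was fully down. After release its orange top was at the same pixel as at the start.
- **Everything else:** the before and after top pictures show no change at any of the six bystanders. The arm was clear of everything at about 14 s (51 s allowed).
- **Disagreement:** the wrist camera placed the green label about 3 mm from the top camera's fit. Its tab angles ranged from about -96° to -97.5° depending on the method, so I relied on the top view for the final check.

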